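# Put the mixed-up microscope parts back on their own pads

### The arm

A 7-joint arm with a two-finger parallel gripper is mounted at the origin on the work surface. World frame = base frame: x ahead of the robot, y to its left, z up, the work surface at z = 0. Lengths are in m, angles in rad, forces in N, time in s.
With the tool pointing down it reaches from about 0.4 to 0.85 m from the base axis. Payload 10.4 kg.
Tool frame: the origin (TCP) lies on the centre line of the jaws, within the pads' length; the fingertips stand 8 mm ahead of it and the grasp point (between the pads) lies 11 mm behind it (r.finger_overhang is the distance from the TCP to the fingertips, in m); z points along the fingers, y is the line along which they close (so a half turn about z gives the same grasp; the last joint's range is limited). The gripper opens to 87 mm and grips with 3 to 60 N. Pads are 19 mm wide; open, the fingers measure 117 mm over their backs; the gripper's body (75 mm by 190 mm) begins 51 mm behind the grasp point.
Start: joints at [1.255, 0.332, -0.065, 1.46, 0.022, 1.35, -0.088], TCP at [0.18, -0.598, 0.204] pointing down, gripper open.
Joint ranges: [-2.6, 2.6], [-0.5, 2.12], [-1.47, 1.34], [0.16, 2.42], [-1.27, 4.41], [0.06, 2.06], [-2.6, 2.6]. Speed limits (rad/s): [2.22, 2.22, 2.79, 2.79, 3.14, 3.14, 3.14].

### API

Orientations are given as a unit quaternion [x, y, z, w].
In Python, from bench import r, vision gives the robot as it stands.
- The arm moves only by the tool drive_tool, never from a script. Its argument "series" is a list of rows, each a list of 2 entries, a list of its own where there are three numbers: the shift along the world's x, y, z in cm, then the turn about the world's z in degrees. A call has exactly 10 rows; each row shifts and turns the commanded pose from where the row before left it; what a row does not reach is not made up. A row lasts 1/8 s, in which the tool goes at most 62.5 mm and 10.7 degrees, less where a joint would pass 70% of its speed; a pose out of reach is approached as far as the arm can. A call with a gripper value outside its range is refused whole. "hand" is the closure, from 0 (fully open) to 1 (shut), set as the call begins (left out, the last holds). The fingers move at their own pace and stop on an object; "newtons" is the grip in N (left out, the last holds). Time passes only in rows, so rows that do not move let the fingers close, or fill a call up. It gives the time, the measured TCP pose, the force, the opening and the grip force at its end, in the units of the state.
- r.read_state(): the state, without advancing time (a new reading comes with each control period).
- vision.camera(name): name is "scene" or "side" or "wrist"; returns a dict with "color" (480x640x3 uint8, red, green, blue), "intrinsics" (3x3 intrinsics, pixels), "R" (3x3) and "t" (3): a world point X has camera coordinates R X + t; the wrist camera has in their place "mount" (4x4, takes a point from camera to tool coordinates, whose origin is the TCP and whose axes are the flange's). Camera axes: x right, y down, z forward; pixel columns grow to the right and rows downward; lengths in m; the calibration is good to about 2 mm. A picture is of the moment at which its call begins: read the wrist's pose just before it. There is no depth.
- r.close_job(): hands the job in; it is judged then, once.
The state is a dict: "time": time; "joint_positions": joint angles; "joint_vel": joint speeds; "joint_torque": joint torques, N m; "ee_pos": TCP position; "eef_rot": TCP orientation; "ft_force": force on the tool from outside, world axes, zero at the start; "torque": the same for the moment, N m; "width": finger opening in m; "grip_force": force on a finger pad.
Only numpy, scipy, OpenCV 4.12 (cv2) and the standard library are available. Lean on these libraries where they do the work, as an engineer would, in place of code of your own. Each camera call takes 0.05 s, during which the arm holds its last target. There are 200 camera calls.

### The job

The four microscope parts have been put back on each other's storage pads: stand each one upright in the middle of the pad that has the shape of its foot (round objective on the round pad, square filter cube on the square one, three-cornered adapter on the three-cornered one, oblong slider on the oblong one); one of them may be right already. Use the empty metal tray as the halfway spot and never set a part down on the bare bench or tip it over. Leave the solvent bottle where it stands.

Things in the scene. Friction and masses are not known exactly. Their poses are not given: they have to be found in the camera images.
- objective_mid (a point): Objective lens standing upright: round black foot 48 mm across and 10 mm thick, above it a round steel barrel 36 mm across up to 56 mm, then a black cone to the top; 70 mm tall in all, about 0.2 kg. This point is its centre, half-way up, on its upright axis; z points up its axis.
- cube_mid (a point): Filter cube: square black block with glass windows, 44 x 44 mm and 60 mm tall, about 0.2 kg; x and y are square to its sides. This point is its centre, half-way up, on its upright axis; z points up its axis.
- adapter_mid (a point): Camera adapter standing upright: three-cornered (equilateral) aluminium foot 10 mm thick, corners 34 mm from the axis, one of them towards its x, and above it a round black tube 32 mm across; 64 mm tall in all, about 0.2 kg. This point is its centre, half-way up, on its upright axis; z points up its axis.
- slider_mid (a point): Analyser slider: oblong aluminium block, 62 mm along its x, 26 mm along its y, 60 mm tall, about 0.2 kg. This point is its centre, half-way up, on its upright axis; z points up its axis.
- pad_round: Round grey felt-covered pad, 84 mm across, fixed to the bench; 8 mm thick, flat, no rim. Origin: centre of its underside, on the bench.
- pad_square: Square grey felt-covered pad, 84 x 84 mm, fixed; 8 mm thick, flat, no rim. Origin: centre of its underside; x and y square to its sides.
- pad_triangle: Three-cornered (equilateral) grey felt-covered pad, corners 64 mm from its centre, one of them towards its x, fixed; 8 mm thick, flat, no rim. Origin: its centre (equally far from all corners), on the underside.
- pad_oblong: Oblong grey felt-covered pad, 112 mm along its x, 62 mm along its y, fixed; 8 mm thick, flat, no rim. Origin: centre of its underside.
- tray: Shallow metal instrument tray, empty at the start, fixed: 100 mm along its x, 120 mm along its y outside; floor 8 mm above the bench, walls 3 mm thick and 16 mm tall in all. Origin: centre of its underside.
- bottle_mid (a point): White solvent bottle standing at the edge of the work, 52 mm across, 130 mm tall; not part of the job. This point is its centre, half-way up.
Not all that is in view belongs to the job. Leave any yellow look-alike of the part that bears slider_mid alone. Leave any yellow look-alike of the pad_square alone.

How it is judged:
At the end, for the whole second after the job is handed in: Each of the four parts stands on the pad of its own shape: centre within 15 mm of the pad's centre seen from above, upright within 0.1 rad, its foot on the pad (height within 3 mm), released and at rest (horizontal distance between objective_mid and pad_round below 0.015 m and height (world z) of objective_mid between 0.04 and 0.046 m and angle between each of objective_mid, cube_mid, adapter_mid, slider_mid's own z axis and vertical below 0.1 rad and linear speed of each of objective, cube, adapter, slider below 0.02 m/s and angular speed of each of objective, cube, adapter, slider below 0.2 rad/s and horizontal distance between cube_mid and pad_square below 0.015 m and height (world z) of cube_mid between 0.035 and 0.041 m and horizontal distance between adapter_mid and pad_triangle below 0.015 m and height (world z) of adapter_mid between 0.037 and 0.043 m and horizontal distance between slider_mid and pad_oblong below 0.015 m and height (world z) of slider_mid between 0.035 and 0.041 m); the robot touches nothing.
It fails at once if the objective was set on the bare bench or tipped over (height (world z) of objective_mid below 0.039 m or angle between objective_mid's own z axis and vertical above 0.8 rad).
It fails at once if the cube was set on the bare bench or tipped over (height (world z) of cube_mid below 0.034 m or angle between cube_mid's own z axis and vertical above 0.8 rad).
It fails at once if the adapter was set on the bare bench or tipped over (height (world z) of adapter_mid below 0.036 m or angle between adapter_mid's own z axis and vertical above 0.8 rad).
It fails at once if the slider was set on the bare bench or tipped over (height (world z) of slider_mid below 0.034 m or angle between slider_mid's own z axis and vertical above 0.8 rad).
It fails at once if the solvent bottle was moved more than 30 mm (distance of bottle_mid from where it was at the start of the episode above 0.03 m).
It also fails if it takes over 128 s, if anything falls off the work surface, if the arm or the gripper's body presses on something with over 40 N, if the wrist force passes 120 N, or if a joint passes its speed limit or range.

## Working session

There is one attempt and no reset: what is moved stays moved. The work goes in short steps, Python scripts to look and compute and a tool call to move; the robot and the scene stay as the last step left them, time stands still between calls to the robot, and variables do not carry over. Pictures are saved under pics/ and viewed, at most 14 in all, crops included, and the job is handed in when it is done.

Besides the shell and the picture viewer there is one more tool, called as a command line: name --argument value ..., lists and objects as JSON in quotes. drive_tool: Moves the arm, as the interface text tells. Its arguments: {"type":"object","properties":{"series":{"type":"array"},"hand":{"type":"number"},"newtons":{"type":"number"}},"required":["series"]}

```bash
ls; mkdir -p pics; python3 - <<'E'
from bench import r, vision
import cv2
s=r.read_state(); print({k:s[k] for k in('time','ee_pos','eef_rot','width')})
for n in("scene","side"):
    c=vision.camera(n); cv2.imwrite(f"pics/{n}0.png",c["color"][:,:,::-1]); print(n,c["intrinsics"],c["R"],c["t"])
c=vision.camera("wrist");print(c["mount"],c["intrinsics"])
E
```

```text
pics
{'time': 0.0, 'ee_pos': array([ 0.18027415, -0.59801974,  0.20344364]), 'eef_rot': array([ 9.89302748e-01,  1.45875193e-01, -1.27824711e-04, -6.95965426e-04]), 'width': 0.08696113942311424}
scene [[466.93561142   0.         316.18576673]
 [  0.         466.93561142 234.78699904]
 [  0.           0.           1.        ]] [[-0.71733667  0.69641581  0.0208118 ]
 [ 0.41701462  0.45308823 -0.78791488]
 [-0.55814596 -0.55652141 -0.61543237]] [ 0.40419093 -0.16223778  1.56566694]
side [[605.26979832   0.         328.34465898]
 [  0.         605.26979832 241.53168151]
 [  0.           0.           1.        ]] [[ 0.99973597 -0.0227283   0.00337978]
 [-0.0152264  -0.76542249 -0.64334793]
 [ 0.01720916  0.64312661 -0.76556647]] [-0.54636462  0.06415792  1.26800785]
[[-2.97126031e-04 -9.61609317e-01 -2.74421997e-01  7.61667829e-02]
 [ 9.99999900e-01 -3.77316150e-04  2.39429508e-04 -2.03757695e-04]
 [-3.33781497e-04 -2.74421899e-01  9.61609333e-01 -1.79825996e-01]
 [ 0.00000000e+00  0.00000000e+00  0.00000000e+00  1.00000000e+00]] [[366.66382387   0.         319.89155394]
 [  0.         366.66382387 241.24147862]
 [  0.           0.           1.        ]]
```

View pics/scene0.png

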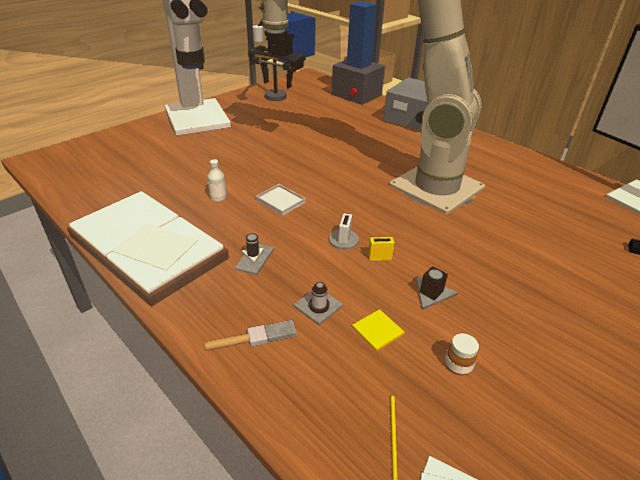

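View pics/side0.png

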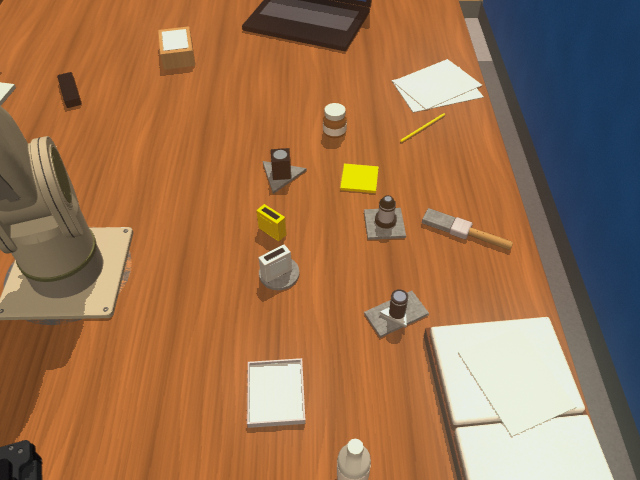

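Scene: slider (side px 276,262) on the round pad, adapter (398,308) on oblong, objective (387,212) on square, cube (281,165) on triangle. All four are wrong, so it is a 4-cycle via the tray (276,392). Yellow slider look-alike (271,222) and yellow pad (360,178) are to be left alone. Next I enlarge.

```bash
python3 - <<'E'
import cv2
a=cv2.imread("pics/side0.png")[140:340,240:440]; cv2.imwrite("pics/side_c.png",cv2.resize(a,None,fx=3,fy=3,interpolation=cv2.INTER_CUBIC))
a=cv2.imread("pics/scene0.png")[180:330,225:465]; cv2.imwrite("pics/scene_c.png",cv2.resize(a,None,fx=10/3,fy=10/3,interpolation=cv2.INTER_CUBIC))
E
```

```text
(no output)
```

View pics/side_c.png

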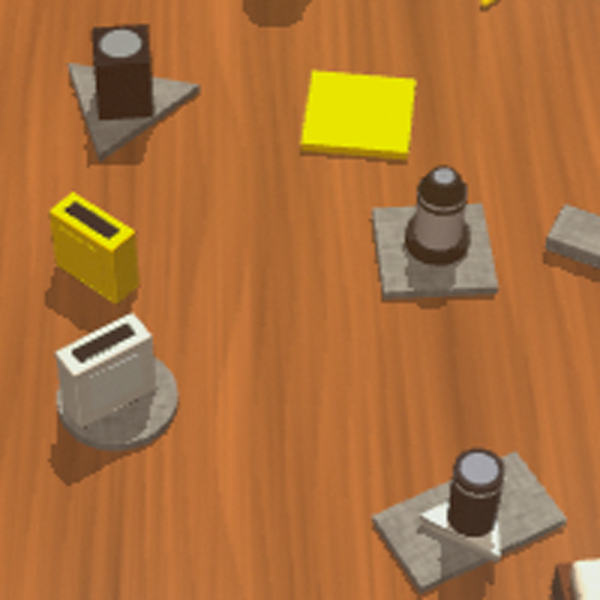

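View pics/scene_c.png

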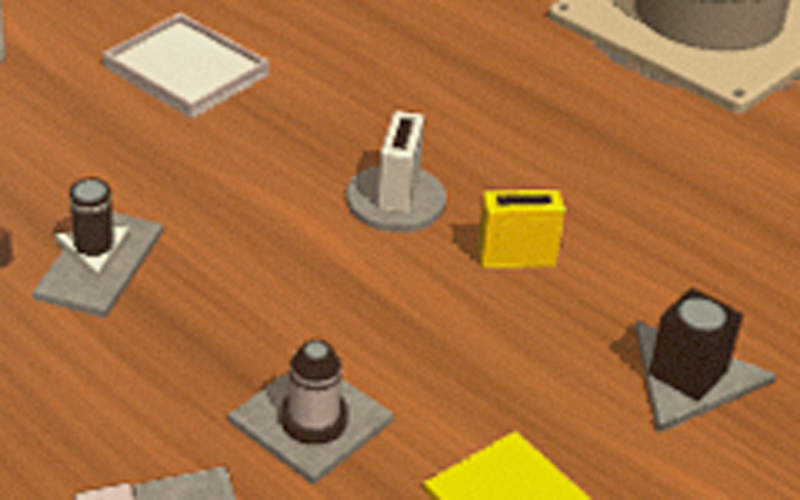

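```bash
cat > h.py <<'E'
import numpy as np
K={'side':(605.26979832,328.34465898,241.53168151),'scene':(466.93561142,316.18576673,234.78699904)}
R={'scene':np.array([[-0.71733667,0.69641581,0.0208118],[0.41701462,0.45308823,-0.78791488],[-0.55814596,-0.55652141,-0.61543237]]),
'side':np.array([[0.99973597,-0.0227283,0.00337978],[-0.0152264,-0.76542249,-0.64334793],[0.01720916,0.64312661,-0.76556647]])}
T={'scene':np.array([0.40419093,-0.16223778,1.56566694]),'side':np.array([-0.54636462,0.06415792,1.26800785])}
def P(n,u,v,z):
    f,cx,cy=K[n]; d=R[n].T@[(u-cx)/f,(v-cy)/f,1]; o=-R[n].T@T[n]; return o+d*(z-o[2])/d[2]
def S(u,v,z): return P('side',(u+.5)/3-.5+240,(v+.5)/3-.5+140,z)[:2]
def C(u,v,z): return P('scene',(u+.5)*.3-.5+225,(v+.5)*.3-.5+180,z)[:2]
E
python3 - <<'E'
from h import *
np.set_printoptions(precision=4,suppress=True)
def L(n,F,pts,z):
    a=np.array([F(*p,z) for p in pts]); print(n,a.mean(0),a.round(3).tolist()); d=np.diff(np.vstack([a,a[:1]]),axis=0); print('   len',np.hypot(*d.T),'ang',np.degrees(np.arctan2(d[:,1],d[:,0])))
L('tri',S,[(69,65),(199,89),(100,150)],.008)
L('triC',C,[(638,322),(773,376),(660,422)],.008)
L('sq',S,[(373,208),(484,204),(497,289),(385,292)],.008)
L('sqC',C,[(229,415),(285,365),(392,416),(314,472)],.008)
L('obl',S,[(373,520),(517,453),(565,519),(420,583)],.008)
L('oblC',C,[(35,293),(162,226),(105,308)],.008); print('   mid diag',(C(35,293,.008)+C(162,226,.008))/2)
print('round',S(118.5,394,.008),C(396,193,.008))
L('tray',lambda u,v,z:P('side',u,v,z)[:2],[(247,361),(302,359),(304.5,424),(248,426.5)],.016)
L('trayC',C,[(104,60),(181,15),(268,67),(193,107)],.016)
L('slider',S,[(57,351),(133,315),(153,340),(76,376)],.068)
L('sliderC',C,[(395,112),(424,115),(416,156),(381,154)],.068)
L('cubeC',C,[(656,318),(694,290),(742,318),(699,350)],.068)
print('cube',S(121,43,.068),C(703,314,.068)); 
print('adapter',S(479,468,.072),C(90,190,.072)); print('adfoot',S(420,516,.018),S(499,556,.018),C(56,240,.018),C(128,230,.018),C(96,272,.018))
print('obj',S(443,176,.078),C(317,350,.078))
print('bottle',P('side',355,445,.13),P('scene',214,163,.13)); print('yellow', S(93,218,.06),S(52,213,.06),S(135,240,.06))
E
```

```text
tri [0.4383 0.2823] [[0.393, 0.325], [0.499, 0.295], [0.422, 0.227]]
   len [0.1101 0.1025 0.1021] ang [ -16.0246 -138.7602  106.3453]
triC [0.436  0.2808] [[0.42, 0.221], [0.394, 0.326], [0.494, 0.295]]
   len [0.1075 0.105  0.1051] ang [ 104.0278  -16.7116 -135.1743]
sq [0.6747 0.1202] [[0.631, 0.161], [0.716, 0.164], [0.717, 0.079], [0.635, 0.077]]
   len [0.0846 0.085  0.0819 0.0839] ang [   1.6947  -89.3334 -179.1244   92.5057]
sqC [0.6773 0.1167] [[0.716, 0.079], [0.652, 0.069], [0.631, 0.159], [0.709, 0.159]]
   len [0.0651 0.0923 0.078  0.0804] ang [-171.7198  102.8925   -0.4137  -85.024 ]
obl [ 0.6779 -0.1192] [[0.614, -0.12], [0.715, -0.068], [0.741, -0.121], [0.641, -0.168]]
   len [0.1134 0.0595 0.1098 0.0557] ang [  27.2276  -64.4287 -154.7842  119.2736]
oblC [ 0.6886 -0.1028] [[0.74, -0.121], [0.615, -0.117], [0.711, -0.07]]
   len [0.1256 0.107  0.0584] ang [178.1131  25.7528 -60.0344]
   mid diag [ 0.6774 -0.119 ]
round [ 0.4437 -0.012 ] [ 0.4404 -0.016 ]
tray [ 0.4455 -0.2874] [[0.391, -0.226], [0.493, -0.224], [0.498, -0.349], [0.401, -0.351]]
   len [0.1015 0.1256 
[... 375 characters left out ...]
146  -57.7468 -149.551   122.4801]
sliderC [ 0.4357 -0.0159] [[0.418, -0.043], [0.403, -0.023], [0.451, 0.011], [0.47, -0.01]]
   len [0.0246 0.0586 0.0285 0.0611] ang [ 127.2994   36.0249  -48.0199 -147.5104]
cubeC [0.4447 0.2811] [[0.466, 0.26], [0.421, 0.261], [0.421, 0.303], [0.471, 0.3]]
   len [0.0455 0.0412 0.0507 0.0406] ang [178.4838  90.2684  -2.4153 -96.962 ]
cube [0.4404 0.2835] [0.4378 0.2808]
adapter [ 0.6778 -0.124 ] [ 0.6756 -0.1278]
adfoot [ 0.6442 -0.1236] [ 0.6926 -0.1552] [ 0.6959 -0.1515] [ 0.6456 -0.1221] [ 0.6965 -0.099 ]
obj [0.6759 0.1261] [0.6753 0.1246]
bottle [ 0.5759 -0.4323  0.13  ] [ 0.5811 -0.425   0.13  ]
yellow [0.425  0.1067] [0.3955 0.1122] [0.4555 0.085 ]
```

Both cameras agree within about 3 mm and the sizes fit. Pads: triangle (0.437, 0.2815), square (0.675, 0.120), oblong (0.678, −0.1185, 26°), round (0.442, −0.014); tray (0.4465, −0.284). Parts sit near the pad centres. First the slider goes to the tray.

drive_tool --series '[[[2.6,3,0],1.5],[[2.6,3,0],1.5],[[2.6,3,0],1.5],[[2.6,3,0],1.5],[[2.6,3,0],1.5],[[2.6,3,0],1.5],[[2.6,3,0],1.5],[[2.6,3,0],1.5],[[2.6,3,0],1.5],[[2.3,3,0],1.5]]' --hand 0 --newtons 25

```text
time: 1.4
ee_pos: [0.4381, -0.2972, 0.2041]
eef_rot: [0.962, 0.274, -0.0, -0.0]
ft_force: [0.3, -0.5, -0.5]
width: 0.0869
grip_force: 0.0
```

drive_tool --series '[[[0,4,0],0],[[0,4,0],0],[[0,4,-1],0],[[0,4,-1],0],[[0,4,-1],0],[[0,4,-1],0],[[0,4,-1],0],[[0,0.2,0],0],[[0,0,0],0],[[0,0,0],0]]'

```text
time: 2.65
ee_pos: [0.4375, -0.0175, 0.1544]
eef_rot: [0.962, 0.273, 0.0, 0.0]
ft_force: [-0.3, 0.5, -0.5]
width: 0.0869
grip_force: 0.0
```

```bash
python3 - <<'E'
from bench import r, vision
import cv2
from scipy.spatial.transform import Rotation as Ro
s=r.read_state(); c=vision.camera("wrist"); cv2.imwrite("pics/w1.png",c["color"][:,:,::-1])
print(s['time'],s['ee_pos'],Ro.from_quat(s['eef_rot']).as_matrix()[:2,1],s['ft_force'])
import numpy as np
# expected projection of slider top centre
M=np.eye(4);M[:3,:3]=Ro.from_quat(s['eef_rot']).as_matrix();M[:3,3]=s['ee_pos']
W=np.linalg.inv(M@c['mount'])
for X in ([.437,-.0165,.068],[.442,-.014,.008]):
    q=c['intrinsics']@(W@np.r_[X,1])[:3]; print(q[:2]/q[2])
E
```

```text
2.65 [ 0.43753467 -0.01754093  0.15442084] [ 0.52515537 -0.8510063 ] [-0.33570135  0.50821514 -0.54700764]
[318.15277088 241.36580219]
[318.9536019  217.32532107]
```

View pics/w1.png

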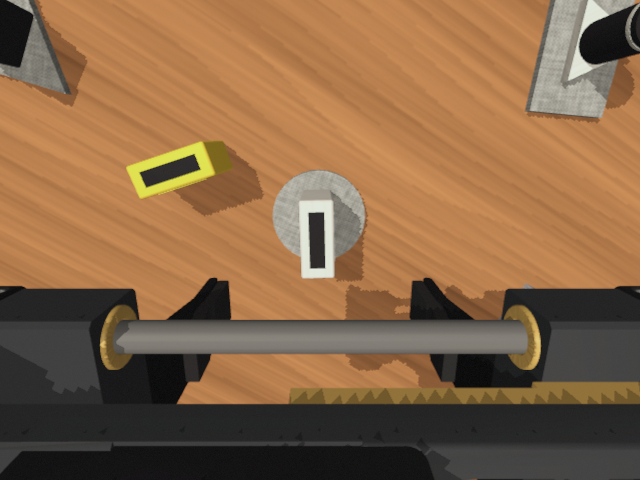

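Wrist view: the slider top sits at (317,238) against (318,241) predicted, and is square to the jaws. Descend, grip and lift.

drive_tool --series '[[[0,0,-1.4],0],[[0,0,-1.4],0],[[0,0,-1.4],0],[[0,0,-1.4],0],[[0,0,-1.4],0],[[0,0,-1.4],0],[[0,0,-1.4],0],[[0,0,-1.2],0],[[0,0,0],0],[[0,0,0],0]]'

```text
time: 3.95
ee_pos: [0.4377, -0.0164, 0.0446]
eef_rot: [0.962, 0.274, 0.0, 0.0]
ft_force: [0.6, 0.7, 0.9]
width: 0.087
grip_force: 0.0
```

drive_tool --series '[[[0,0,0],0],[[0,0,0],0],[[0,0,0],0],[[0,0,0],0],[[0,0,0],0],[[0,0,0],0],[[0,0,0],0],[[0,0,0],0],[[0,0,0],0],[[0,0,0],0]]' --hand 1

```text
time: 5.2
ee_pos: [0.4374, -0.0164, 0.0443]
eef_rot: [0.962, 0.274, 0.0, 0.0]
ft_force: [-1.3, 0.3, -1.0]
width: 0.0257
grip_force: 24.9
```

drive_tool --series '[[[0,0,1],0],[[0,0,2],0],[[0,0,2],0],[[0.2,-3,0],0],[[0.2,-4,0],0],[[0.2,-4,0],0],[[0.2,-4,0],0],[[0.1,-4,0],0],[[0,-4,0],0],[[0,-3,0],0]]'

```text
time: 6.45
ee_pos: [0.4461, -0.2783, 0.0948]
eef_rot: [0.962, 0.273, 0.0, 0.0]
ft_force: [0.4, 0.4, -1.7]
width: 0.0254
grip_force: 24.9
```

drive_tool --series '[[[0,-0.8,0],0],[[0,0,-1],0],[[0,0,-1.2],0],[[0,0,-1.2],0],[[0,0,-0.8],0],[[0,0,-0.4],0],[[0,0,-0.3],0],[[0,0,-0.1],0],[[0,0,0],0],[[0,0,0],0]]'

```text
time: 7.7
ee_pos: [0.4465, -0.2845, 0.0445]
eef_rot: [0.962, 0.274, 0.0, 0.0]
ft_force: [0.2, 0.8, -1.6]
width: 0.0257
grip_force: 24.9
```

drive_tool --series '[[[0,0,0],0],[[0,0,0],0],[[0,0,0],0],[[0,0,0],0],[[0,0,1],0],[[0,0,2],0],[[0,0,2],0],[[0,0,2],0],[[0,0,2],0],[[0,0,2],0]]' --hand 0

```text
time: 8.95
ee_pos: [0.4465, -0.2844, 0.1557]
eef_rot: [0.962, 0.274, 0.0, 0.0]
ft_force: [0.9, -0.4, -0.0]
width: 0.0869
grip_force: 0.0
```

drive_tool --series '[[[2.3,4.1,0],0],[[2.3,4.1,0],0],[[2.3,4.1,0],0],[[2.3,4.1,0],0],[[2.3,4.1,0],0],[[2.3,4.1,0],0],[[2.3,4.1,0],0],[[2.3,4.1,0],0],[[2.3,4.1,0],0],[[2.2,4.0,0],0]]'

```text
time: 10.2
ee_pos: [0.6762, 0.1258, 0.155]
eef_rot: [0.962, 0.274, 0.0, 0.0]
ft_force: [0.4, -0.1, 0.5]
width: 0.0873
grip_force: 0.0
```

```bash
cat >> h.py <<'E'
def wr(name,pts):
    from bench import r, vision
    import cv2
    from scipy.spatial.transform import Rotation as Ro
    s=r.read_state(); c=vision.camera("wrist"); cv2.imwrite("pics/"+name,c["color"][:,:,::-1])
    M=np.eye(4);M[:3,:3]=Ro.from_quat(s['eef_rot']).as_matrix();M[:3,3]=s['ee_pos']
    W=np.linalg.inv(M@c['mount']); print(s['time'],s['ee_pos'])
    for X in pts:
        q=c['intrinsics']@(W@np.r_[X,1])[:3]; print(q[:2]/q[2])
    np.savez('last.npz',M=M@c['mount'],K=c['intrinsics'])
def WP(u,v,z):
    d=np.load('last.npz'); M=d['M']; q=M[:3,:3]@np.linalg.inv(d['K'])@[u,v,1]; return (M[:3,3]+q*(z-M[2,3])/q[2])[:2]
E
python3 -c "
from h import *
wr('w2.png',[[.6755,.125,.078],[.675,.120,.008]])"
```

```text
10.2 [0.67619811 0.12576906 0.15502775]
[320.08211863 246.36389483]
[324.3421831  227.61469027]
```

View pics/w2.png

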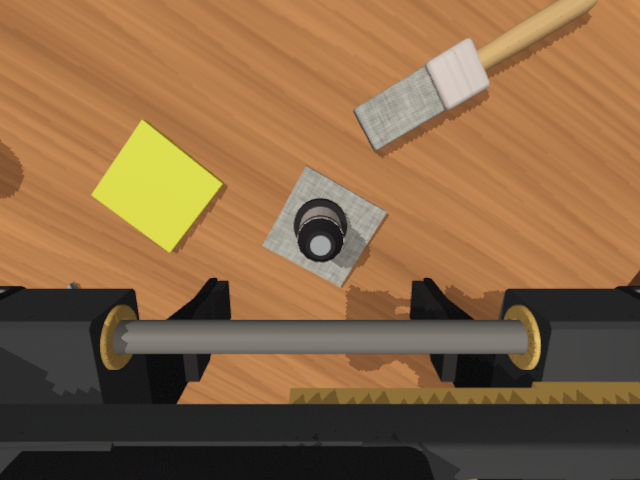

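Objective top at (320,245) and square pad centre (324.5,227) both match the prediction. Descend and grip.

drive_tool --series '[[[0,0,-1.5],0],[[0,0,-1.5],0],[[0,0,-1.5],0],[[0,0,-1.5],0],[[0,0,-1.5],0],[[0,0,-1.5],0],[[0,0,-1.5],0],[[0,0,-1.0],0],[[0,0,0],0],[[0,0,0],0]]'

```text
time: 11.5
ee_pos: [0.6758, 0.1248, 0.0398]
eef_rot: [0.962, 0.274, 0.0, 0.0]
ft_force: [-0.3, -0.2, 0.2]
width: 0.0868
grip_force: 0.0
```

drive_tool --series '[[[0,0,0],0],[[0,0,0],0],[[0,0,0],0],[[0,0,0],0],[[0,0,0],0],[[0,0,0],0],[[0,0,0],0],[[0,0,0],0],[[0,0,0],0],[[0,0,0],0]]' --hand 1

```text
time: 12.75
ee_pos: [0.6754, 0.1247, 0.0393]
eef_rot: [0.962, 0.274, 0.0, 0.0]
ft_force: [-0.4, 0.6, 0.2]
width: 0.0348
grip_force: 25.0
```

drive_tool --series '[[[0,0,1],0],[[0,0,2.5],0],[[0,0,2.5],0],[[-3,-2,0],0],[[-3.5,-2,0],0],[[-3.5,-2,0],0],[[-3.5,-2,0],0],[[-3.5,-2,0],0],[[-3.5,-2,0],0],[[-2.9,-1.9,0],0]]'

```text
time: 14.0
ee_pos: [0.4402, -0.0151, 0.0997]
eef_rot: [0.962, 0.274, 0.0, 0.0]
ft_force: [-0.5, -0.1, -1.6]
width: 0.0348
grip_force: 25.0
```

drive_tool --series '[[[0,0,0],0],[[0,0,-1.2],0],[[0,0,-1.5],0],[[0,0,-1.5],0],[[0,0,-1],0],[[0,0,-0.4],0],[[0,0,-0.3],0],[[0,0,-0.1],0],[[0,0,0],0],[[0,0,0],0]]'

```text
time: 15.25
ee_pos: [0.4416, -0.0145, 0.0395]
eef_rot: [0.962, 0.274, 0.0, 0.0]
ft_force: [0.2, -0.2, -2.4]
width: 0.0351
grip_force: 25.0
```

drive_tool --series '[[[0,0,0],0],[[0,0,0],0],[[0,0,0],0],[[0,0,0],0],[[0,0,1.5],0],[[0,0,2],0],[[0,0,2],0],[[0,0,2],0],[[0,0,2],0],[[0,0,2],0]]' --hand 0

```text
time: 16.5
ee_pos: [0.4415, -0.0142, 0.156]
eef_rot: [0.962, 0.274, 0.0, 0.0]
ft_force: [0.2, 0.6, -0.3]
width: 0.0867
grip_force: 0.0
```

drive_tool --series '[[[0,3,0],5.8],[[0,3,0],5.8],[[0,3,0],5.8],[[0,3,0],5.8],[[0,3,0],5.8],[[0,3,0],5.8],[[0,3,0],5.8],[[0,3,0],5.8],[[0,3,0],5.8],[[-0.2,2.7,0],5.8]]'

```text
time: 17.75
ee_pos: [0.4387, 0.2851, 0.1541]
eef_rot: [0.706, 0.708, 0.0, -0.0]
ft_force: [0.0, -0.2, 0.6]
width: 0.0868
grip_force: 0.0
```

```bash
python3 -c "
from h import *
wr('w3.png',[[.439,.282,.068],[.437,.2815,.008]])"
```

```text
17.75 [0.43866212 0.2850964  0.15405421]
[319.21995412 244.87762827]
[317.19537481 226.79362227]
```

View pics/w3.png

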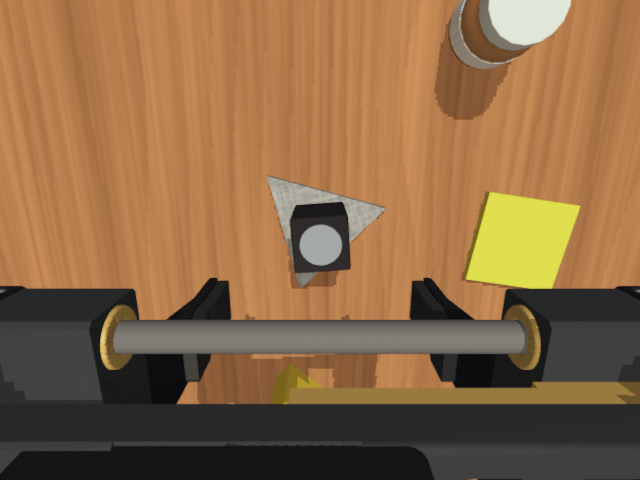

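Cube top centre is at (321,244) as predicted, turned about 3° counter-clockwise. Triangle pad corners at (268,177), (385,209) and (304,287) give centre (319,224), which agrees. Grip.

drive_tool --series '[[[0.1,0,-1.4],1.5],[[0,0,-1.4],1.5],[[0,0,-1.4],0],[[0,0,-1.4],0],[[0,0,-1.4],0],[[0,0,-1.4],0],[[0,0,-1.4],0],[[0,0,-1.2],0],[[0,0,0],0],[[0,0,0],0]]'

```text
time: 19.05
ee_pos: [0.4406, 0.2829, 0.0446]
eef_rot: [0.69, 0.724, 0.0, 0.0]
ft_force: [0.0, -0.2, 0.4]
width: 0.0874
grip_force: 0.0
```

drive_tool --series '[[[0,0,0],0],[[0,0,0],0],[[0,0,0],0],[[0,0,0],0],[[0,0,0],0],[[0,0,0],0],[[0,0,0],0],[[0,0,0],0],[[0,0,0],0],[[0,0,0],0]]' --hand 1

```text
time: 20.3
ee_pos: [0.4404, 0.2826, 0.0443]
eef_rot: [0.69, 0.724, 0.0, -0.0]
ft_force: [-1.2, -0.4, -0.5]
width: 0.0437
grip_force: 24.9
```

drive_tool --series '[[[0,0,1],0],[[0,0,2.5],0],[[0,0,2.5],0],[[3,-2,0],0],[[3.5,-2.5,0],0],[[3.5,-2.5,0],0],[[3.5,-2.5,0],0],[[3.5,-2.5,0],0],[[3.5,-2.5,0],0],[[3,-1.7,0],0]]'

```text
time: 21.55
ee_pos: [0.6768, 0.1185, 0.1045]
eef_rot: [0.69, 0.723, -0.0, 0.0]
ft_force: [0.5, 1.6, -1.9]
width: 0.0436
grip_force: 24.9
```

drive_tool --series '[[[0,0,0],0],[[0,0,-1.2],0],[[0,0,-1.5],0],[[0,0,-1.5],0],[[0,0,-1],0],[[0,0,-0.4],0],[[0,0,-0.3],0],[[0,0,-0.1],0],[[0,0,0],0],[[0,0,0],0]]'

```text
time: 22.8
ee_pos: [0.6756, 0.1206, 0.0446]
eef_rot: [0.69, 0.724, 0.0, 0.0]
ft_force: [-0.3, -0.0, -2.4]
width: 0.0436
grip_force: 24.9
```

drive_tool --series '[[[0,0,0],0],[[0,0,0],0],[[0,0,0],0],[[0,0,0],0],[[0,0,1],0],[[0,0,2],0],[[0,0,2],0],[[0,0,2],0],[[0,0,2],0],[[0,0,2],0]]' --hand 0

```text
time: 24.05
ee_pos: [0.6755, 0.1205, 0.1559]
eef_rot: [0.69, 0.724, 0.0, 0.0]
ft_force: [0.1, 0.1, 0.2]
width: 0.0875
grip_force: 0.0
```

drive_tool --series '[[[0,-3,0],0],[[0,-3.5,0],0],[[0,-3.5,0],0],[[0,-3.5,0],0],[[0,-3.5,0],0],[[0,-3.5,0],0],[[0.1,-3,0],0],[[0,-1.1,0],0],[[0,0,0],0],[[0,0,0],0]]'

```text
time: 25.3
ee_pos: [0.6765, -0.1232, 0.1545]
eef_rot: [0.689, 0.725, 0.0, -0.0]
ft_force: [0.2, -0.2, -0.8]
width: 0.0871
grip_force: 0.0
```

```bash
python3 -c "
from h import *
wr('w4.png',[[.677,-.126,.072],[.678,-.1185,.008]])"
```

```text
25.3 [ 0.67652189 -0.12324292  0.15453269]
[319.09894093 245.76745851]
[320.74521535 217.82332199]
```

View pics/w4.png

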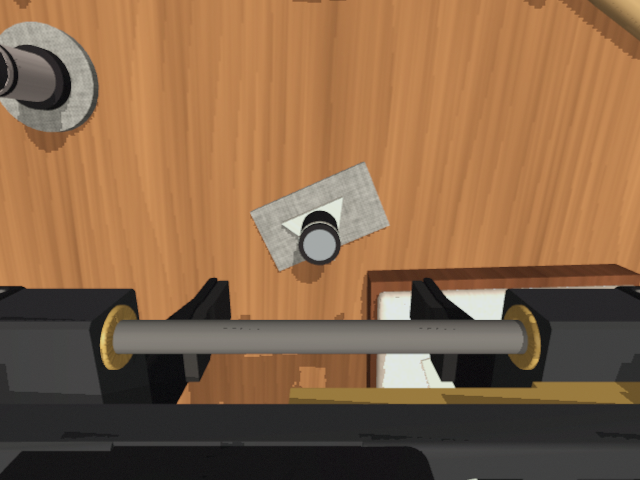

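Adapter top at (320,244) and oblong pad centre (320,218) match. The open book at lower right may be near the right finger, so I check where it is.

```bash
python3 -c "
from h import *
for z in (0,.03,.05): print(z,'wrist corner',WP(368,271,z),'side corner',P('side',427,326,z)[:2],'side low',P('side',434,422,z)[:2],'scene',P('scene',138,297,z)[:2],P('scene',227,245,z)[:2])"
```

```text
0 wrist corner [ 0.72660814 -0.17056296] side corner [ 0.73654158 -0.14708407] side low [ 0.72372267 -0.34334957] scene [ 0.97152861 -0.20208679] [ 0.6960541  -0.21983265]
0.03 wrist corner [ 0.72185482 -0.15955932] side corner [ 0.73029325 -0.16577633] side low [ 0.71785365 -0.3562344 ] scene [ 0.98095441 -0.17070463] [ 0.71546906 -0.18780699]
0.05 wrist corner [ 0.71868594 -0.15222356] side corner [ 0.7261277  -0.17823784] side low [ 0.71394097 -0.36482429] scene [ 0.98723828 -0.14978319] [ 0.72841236 -0.16645656]
```

The book corner is at about (0.725, −0.165), so I turn the jaws 27° to move the finger away from it. The tube is round, so this does not affect the grasp.

drive_tool --series '[[[0,0,0],9],[[0,0,0],9],[[0,0,-1],9],[[0,0,-1.5],0],[[0,0,-1.5],0],[[0,0,-1.5],0],[[0,0,-1.5],0],[[0,0,-1.5],0],[[0,0,-1.5],0],[[0,0,-1],0]]'

```text
time: 26.6
ee_pos: [0.6761, -0.1254, 0.043]
eef_rot: [0.502, 0.865, -0.0, -0.0]
ft_force: [-0.7, 0.2, 0.7]
width: 0.0869
grip_force: 0.0
```

drive_tool --series '[[[0,0,0],0],[[0,0,0],0],[[0,0,0],0],[[0,0,0],0],[[0,0,0],0],[[0,0,0],0],[[0,0,0],0],[[0,0,0],0],[[0,0,0],0],[[0,0,0],0]]' --hand 1

```text
time: 27.85
ee_pos: [0.6764, -0.1255, 0.0443]
eef_rot: [0.502, 0.865, -0.0, 0.0]
ft_force: [0.1, -0.3, 0.7]
width: 0.0304
grip_force: 25.0
```

drive_tool --series '[[[0,0,1],0],[[0,0,2],0],[[0,0,2],0],[[0,0,2],0],[[-1,2,0],-4],[[-2.4,4,0],-5],[[-2.4,4,0],-5],[[-2.4,4,0],-5],[[-2.4,4,0],-5],[[-2.4,4,0],-5]]'

```text
time: 29.1
ee_pos: [0.5459, 0.096, 0.1155]
eef_rot: [0.703, 0.711, 0.0, 0.001]
ft_force: [0.8, 0.2, -1.1]
width: 0.0304
grip_force: 25.0
```

drive_tool --series '[[[-2.4,4,0],-4],[[-2.4,4,0],-4],[[-2.4,4,0],-3],[[-2.4,4,0],-3],[[-2.4,4,0],0],[[-0.9,2.7,0],0],[[0,0,0],0],[[0,0,-1],0],[[0,0,-1.5],0],[[0,0,-1.5],0]]'

```text
time: 30.35
ee_pos: [0.4177, 0.3205, 0.0728]
eef_rot: [0.784, 0.62, -0.0, 0.0]
ft_force: [-0.1, -0.5, -2.1]
width: 0.031
grip_force: 25.0
```

drive_tool --series '[[[0,0,0],0],[[0,0,-1],0],[[0,0,-1],0],[[0,0,-0.5],0],[[0,0,-0.3],0],[[0,0,-0.2],0],[[0,0,0],0],[[0,0,0],0],[[0,0,0],0],[[0,0,0],0]]'

```text
time: 31.6
ee_pos: [0.4174, 0.3216, 0.0443]
eef_rot: [0.784, 0.621, 0.0, 0.0]
ft_force: [0.4, 0.2, -1.7]
width: 0.0314
grip_force: 25.0
```

I mis-summed the rows, so the tool is 2 cm off in x and 4 cm off in y while still holding the part at pad height. I lift, shift and lower.

drive_tool --series '[[[0,0,1],0],[[0,0,1],0],[[0.9,-2,0],0],[[1,-2,0],0],[[0,0,0],0],[[0,0,-1],0],[[0,0,-0.6],0],[[0,0,-0.3],0],[[0,0,-0.1],0],[[0,0,0],0]]'

```text
time: 32.85
ee_pos: [0.4364, 0.2819, 0.0444]
eef_rot: [0.784, 0.621, 0.0, 0.0]
ft_force: [0.8, -0.7, -2.1]
width: 0.0308
grip_force: 25.0
```

drive_tool --series '[[[0,0,0],0],[[0,0,0],0],[[0,0,0],0],[[0,0,0],0],[[0,0,1],0],[[0,0,2],0],[[0,0,2],0],[[0,0,2],0],[[0,0,2],0],[[0,0,2],0]]' --hand 0

```text
time: 34.1
ee_pos: [0.4365, 0.2816, 0.1558]
eef_rot: [0.784, 0.621, 0.0, 0.0]
ft_force: [0.1, -0.3, -0.8]
width: 0.0869
grip_force: 0.0
```

drive_tool --series '[[[0.1,-4,0],-4.5],[[0.1,-4,0],-4.5],[[0.1,-4,0],-4.5],[[0.1,-4,0],-4.5],[[0.1,-4,0],-4.5],[[0.1,-4,0],-4.5],[[0.1,-4,0],-4.5],[[0.1,-4,0],-4.5],[[0.1,-4,0],-4.5],[[0.1,-4,0],-4.5]]'

```text
time: 35.35
ee_pos: [0.4465, -0.1196, 0.1551]
eef_rot: [0.962, 0.273, 0.0, 0.0]
ft_force: [0.9, -0.5, 0.3]
width: 0.087
grip_force: 0.0
```

drive_tool --series '[[[0,-4,0],0],[[0,-4,0],0],[[0,-4,0],0],[[0,-4,0],0],[[0,-0.6,0],0],[[0,0,-1],0],[[0,0,-1.5],0],[[0,0,0],0],[[0,0,0],0],[[0,0,0],0]]'

```text
time: 36.6
ee_pos: [0.4467, -0.2843, 0.1297]
eef_rot: [0.962, 0.274, 0.0, 0.0]
ft_force: [-0.5, -0.8, -0.1]
width: 0.0872
grip_force: 0.0
```

```bash
python3 -c "
from h import *
from bench import vision
import cv2
wr('w5.png',[[.4465,-.2845,.068]])
c=vision.camera('side')['color'][:,:,::-1]; cv2.imwrite('pics/side1.png',cv2.resize(c[130:430,220:450],None,fx=2,fy=2,interpolation=cv2.INTER_CUBIC))"
```

```text
36.6 [ 0.44670929 -0.28433614  0.12970363]
[319.70536747 251.70948863]
```

View pics/side1.png

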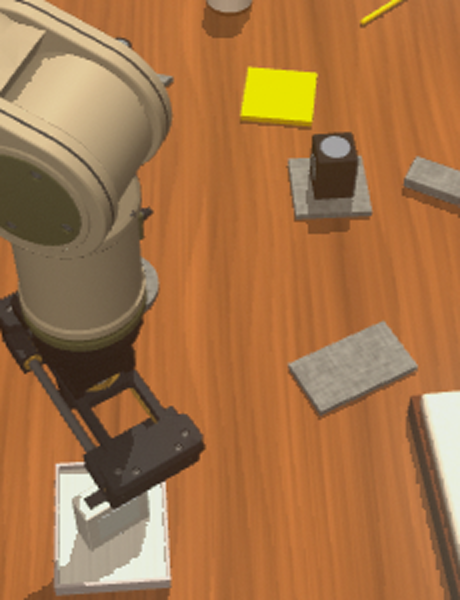

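View pics/w5.png

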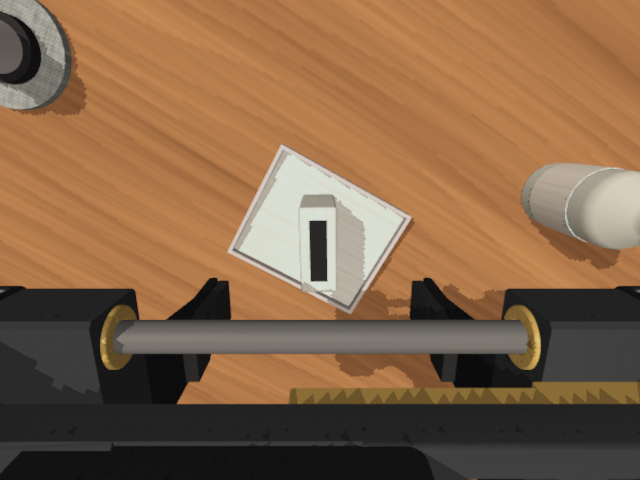

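Cube stands centred on the square pad, and the slider in the tray (318,251) matches the prediction. I grip it a little higher and will open only half way at release, because of the book.

drive_tool --series '[[[0,0,-1.2],0],[[0,0,-1.2],0],[[0,0,-1.2],0],[[0,0,-1.2],0],[[0,0,-1.2],0],[[0,0,-1],0],[[0,0,-1],0],[[0,0,0],0],[[0,0,0],0],[[0,0,0],0]]'

```text
time: 37.95
ee_pos: [0.4467, -0.2846, 0.0497]
eef_rot: [0.962, 0.274, 0.0, 0.0]
ft_force: [0.0, -0.5, 0.2]
width: 0.0871
grip_force: 0.0
```

drive_tool --series '[[[0,0,0],0],[[0,0,0],0],[[0,0,0],0],[[0,0,0],0],[[0,0,0],0],[[0,0,0],0],[[0,0,0],0],[[0,0,0],0],[[0,0,0],0],[[0,0,0],0]]' --hand 1

```text
time: 39.2
ee_pos: [0.4483, -0.2861, 0.0522]
eef_rot: [0.962, 0.274, 0.001, 0.002]
ft_force: [-3.8, 0.1, 21.6]
width: 0.0047
grip_force: 25.4
```

drive_tool --series '[[[0,0,1],0],[[0,0,2],0],[[0,0,2],0],[[0,0,1],0],[[4,3,0],-1],[[4,3,0],-1],[[4,3,0],-1],[[4,3,0],-1],[[4,3,0],-1],[[3.1,1.6,0],-1]]'

```text
time: 40.45
ee_pos: [0.6785, -0.1158, 0.1085]
eef_rot: [0.975, 0.224, -0.0, -0.001]
ft_force: [-0.9, -0.2, -0.1]
width: 0.0003
grip_force: 0.0
```

The grip closed to 5 mm with 21 N upward, so the slider slipped out. I look at how it stands.

```bash
python3 -c "
from h import *
from bench import vision,r
import cv2
print(r.read_state()['time'])
a=vision.camera('side')['color'][330:450,220:370,::-1]; b=vision.camera('scene')['color'][160:240,240:380,::-1]
a=cv2.resize(a,(600,480)[:2] if 0 else (400,320),interpolation=cv2.INTER_CUBIC); b=cv2.resize(b,(400,229),interpolation=cv2.INTER_CUBIC)
o=np.zeros((320,800,3),'uint8');o[:,:400]=a;o[:229,400:]=b
cv2.imwrite('pics/chk.png',o)"
```

```text
40.45
```

View pics/chk.png

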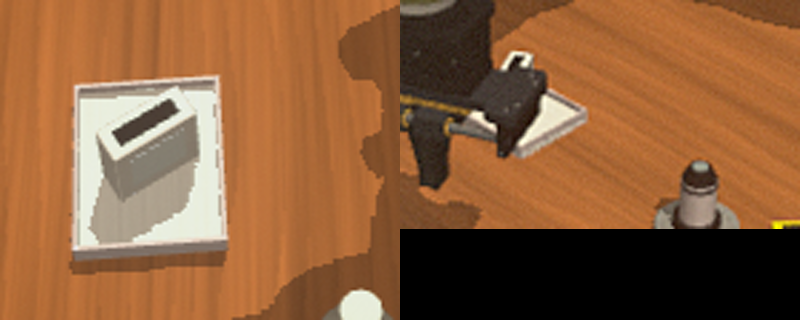

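It still stands upright in the tray. Work out its pose.

```bash
python3 -c "
from h import *
q=[P('side',u*.375+220,v*.375+330,.068)[:2] for u,v in((96,130),(180,88),(199,118),(113,160))]
print(np.round(q,4),np.mean(q,0)); d=np.diff(q+q[:1],axis=0); print(np.hypot(*d.T),np.degrees(np.arctan2(d[:,1],d[:,0])))
q=[P('side',u*.375+220,v*.375+330,.008)[:2] for u,v in((122,200),(197,155))];d=q[1]-q[0];print(q,np.degrees(np.arctan2(d[1],d[0])),np.hypot(*d))
m=[P('side',u*.375+220,v*.375+330,.068)[:2] for u,v in((146,118),)];print(m)"
```

```text
[[ 0.4157 -0.2888]
 [ 0.469  -0.2598]
 [ 0.4818 -0.2817]
 [ 0.4276 -0.31  ]] [ 0.44851791 -0.28508429]
[0.0607417  0.0253605  0.06108081 0.02425957] [  28.58566033  -59.8948224  -152.44101526  119.39622871]
[array([ 0.42872302, -0.30913432]), array([ 0.47799233, -0.27777393])] 32.477139083106124 0.05840324661776783
[array([ 0.44751827, -0.28100578])]
```

drive_tool --series '[[[0,0,2],0],[[0,0,2.6],0],[[-3,-2,0],1],[[-4,-3,0],1],[[-4,-3,0],1],[[-4,-3,0],1],[[-4,-3,0],1],[[-4,-2.6,0],0],[[0,0,0],0],[[0,0,0],0]]' --hand 0

```text
time: 41.8
ee_pos: [0.4473, -0.2848, 0.1566]
eef_rot: [0.964, 0.265, 0.0, 0.001]
ft_force: [0.0, 0.0, 0.2]
width: 0.0859
grip_force: 0.0
```

drive_tool --series '[[[0,0,-1.5],0],[[0,0,-1.5],0],[[0,0,-1.5],0],[[0,0,-1.5],0],[[0,0,-1.5],0],[[0,0,-1.5],0],[[0,0,-1.5],0],[[0,0,-1],0],[[0,0,0],0],[[0,0,0],0]]'

```text
time: 43.05
ee_pos: [0.4478, -0.2846, 0.0407]
eef_rot: [0.964, 0.265, 0.0, 0.0]
ft_force: [0.4, 0.5, 1.0]
width: 0.0866
grip_force: 0.0
```

drive_tool --series '[[[0,0,0],0],[[0,0,0],0],[[0,0,0],0],[[0,0,0],0],[[0,0,0],0],[[0,0,0],0],[[0,0,0],0],[[0,0,0],0],[[0,0,0],0],[[0,0,0],0]]' --hand 1

```text
time: 44.3
ee_pos: [0.4474, -0.2844, 0.0402]
eef_rot: [0.964, 0.265, 0.0, 0.0]
ft_force: [-0.3, 0.5, 0.2]
width: 0.026
grip_force: 24.8
```

drive_tool --series '[[[0,0,1],0],[[0,0,2],0],[[0,0,2],0],[[0,0,1],0],[[4,3,0],-1],[[4,3,0],-1],[[4,3,0],-1],[[4,3,0],-1],[[4,3,0],-1],[[3,1.6,0],0]]'

```text
time: 45.55
ee_pos: [0.6787, -0.1158, 0.1]
eef_rot: [0.975, 0.224, -0.0, -0.001]
ft_force: [0.2, -0.3, -1.5]
width: 0.0259
grip_force: 24.8
```

drive_tool --series '[[[0,0,0],0],[[0,0,-1],0],[[0,0,-1.2],0],[[0,0,-1.2],0],[[0,0,-1.2],0],[[0,0,-0.8],0],[[0,0,-0.4],0],[[0,0,-0.1],0],[[0,0,0],0],[[0,0,0],0]]'

```text
time: 46.8
ee_pos: [0.6777, -0.1184, 0.0417]
eef_rot: [0.975, 0.223, 0.0, 0.0]
ft_force: [2.0, -0.2, -1.9]
width: 0.0258
grip_force: 24.8
```

drive_tool --series '[[[0,0,-0.1],0],[[0,0,0],0],[[0,0,0],0],[[0,0,0],0],[[0,0,0],0],[[0,0,0],0],[[0,0,0],0],[[0,0,0],0],[[0,0,0],0],[[0,0,0],0]]'

```text
time: 48.05
ee_pos: [0.6775, -0.1184, 0.0403]
eef_rot: [0.975, 0.223, 0.0, 0.0]
ft_force: [0.1, -0.2, -0.2]
width: 0.0258
grip_force: 24.8
```

drive_tool --series '[[[0,0,0],0],[[0,0,0],0],[[0,0,0],0],[[0,0,0],0],[[0,0,0],0],[[0,0,0],0],[[0,0,1.5],0],[[0,0,2],0],[[0,0,2.5],0],[[0,0,2.5],0]]' --hand 0.5

```text
time: 49.3
ee_pos: [0.6779, -0.1184, 0.128]
eef_rot: [0.975, 0.223, 0.001, 0.0]
ft_force: [0.6, 0.2, -0.1]
width: 0.0438
grip_force: 0.0
```

drive_tool --series '[[[0,0,3],0],[[0,0,3],0],[[0,0,3],0],[[-3,-4,0],0],[[-4,-4,0],0],[[-4,-4,0],0],[[-4,-4,0],0],[[-4,-4,0],0],[[0,0,0],0],[[0,0,0],0]]'

```text
time: 50.55
ee_pos: [0.488, -0.318, 0.2168]
eef_rot: [0.975, 0.223, 0.001, 0.001]
ft_force: [0.7, 0.4, 0.4]
width: 0.0438
grip_force: 0.0
```

```bash
python3 -c "
from bench import vision,r
import cv2
print(r.read_state()['time'])
a=vision.camera('side')['color'][140:340,240:440,::-1]; cv2.imwrite('pics/fin.png',cv2.resize(a,None,fx=3,fy=3,interpolation=cv2.INTER_CUBIC))"
```

```text
50.55
```

View pics/fin.png

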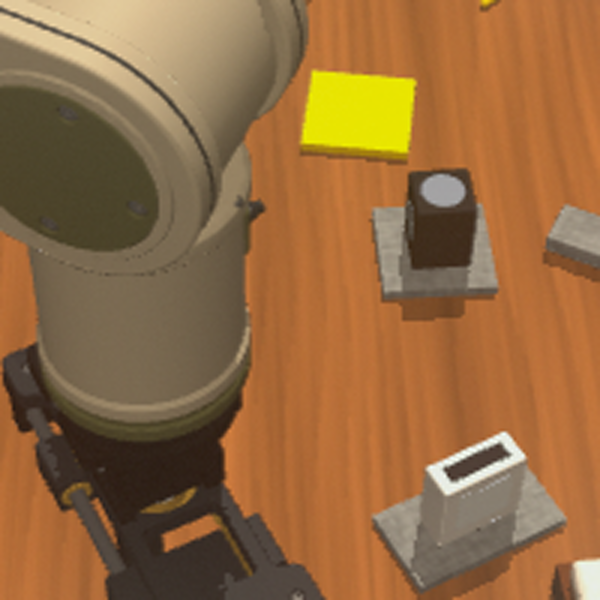

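The cube and slider stand centred. I check the other two in the scene view.

```bash
python3 -c "
from h import *
from bench import vision
import cv2
print('slider',S(475,474,.068),'cube',S(443,190,.068))
a=vision.camera('scene')['color'][180:330,225:465,::-1]; cv2.imwrite('pics/fin2.png',cv2.resize(a,None,fx=10/3,fy=10/3,interpolation=cv2.INTER_CUBIC))"
```

```text
slider [ 0.67542229 -0.12571524] cube [0.67635704 0.12182586]
```

View pics/fin2.png

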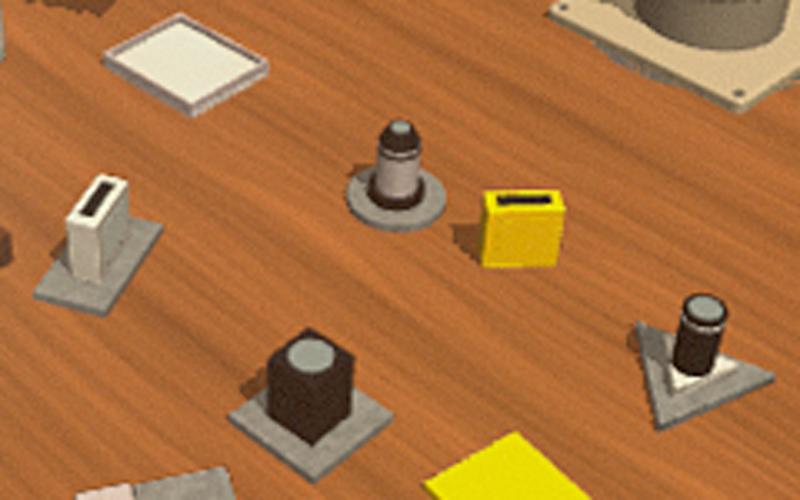

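```bash
python3 -c "
from h import *
print('slider',C(98,198,.068),'adapter',C(705,307,.072),'obj',C(400,127,.078),'cube',C(311,355,.068))"
```

```text
slider [ 0.67431816 -0.11984357] adapter [0.43461631 0.27950771] obj [ 0.44160325 -0.01580782] cube [0.67445183 0.11816157]
```

All four are within 8 mm of their pad centres by measurement, upright, and the arm is clear.

```bash
python3 -c "
from bench import r
print(r.close_job())"
```

```text
the job is handed in; nothing more can be done
None
```

All four parts stand upright on their matching pads, each within about 8 mm of the pad centre by camera measurement, and the job was handed in at about 51 s; the verdict was not shown to me.

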